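Clamp the carved plaque to the bench easel

TASK

Take the carved plaque out of the rack and set it down, without letting it fall, on the ledge of the bench easel: anchor side outwards, leaning flat on the backrest, its sides level with the backrest's sides. Then squeeze the spring clamp open and let it close squarely over the edge nearest the robot, about halfway up the backrest and well over the edge, so that it grips plaque and backrest together and holds by itself. Leave the other things on the bench where they are.

Things in the scene. Friction and masses are not known exactly. Their poses are not given: they have to be found in the camera images.
- plaque: Flat MDF plaque, 130 mm wide (own x), 160 mm tall (own z), 10 mm thick (own y), about 160 g; its top corners are rounded, the middle 90 mm of the top edge can be gripped across the thickness. Origin: middle of its underside. A carved anchor, 2.5 mm proud, is on its -y face between 20 and 105 mm up. It starts upright in the rack, its lowest 32 mm in a slot 13 mm wide.
- plaque_face (a point): Point on the carved (-y) face of the plaque, mid width, 80 mm up; axes as the plaque.
- rack: Wooden panel rack, 160 mm (own x) by 125 mm (own y) and 46 mm high, with two slots along its x; fixed. The plaque stands on the floor of the slot at y = -35 mm, 14 mm above the bench; an offcut stands in the other, at y = +32 mm. Origin: middle of its underside.
- easel: Fixed wooden bench easel. Origin: underside of its base board, which is 130 mm wide (own x), 18 mm high and reaches from y = -60 to +130 mm. Own z is up; the backrest leans towards own +y. Behind the backrest, a rail and posts stay within 30 mm of mid width and below 90 mm up the slope.
- backrest: Easel backrest: plywood 130 mm wide, 9 mm thick, leaning back 30 degrees. Origin: mid width, where its front face meets the ledge, 42 mm above the bench. Own x along the width (edge nearest robot: x = -65 mm); own z up the slope (top at 105 mm); own y into the board (front face y = 0, rear 9 mm). Ledge: z = 0, from y = 0 to -34 mm, then a 6 mm lip. A seated plaque: same axes, origin (0, -5 mm, 0).
- clamp: Sprung steel hand clamp, like a big clothes-peg, 144 mm long, 22 mm wide, 110 g, lying on its side. Origin: on the rivet, mid width, 11 mm above the bench as it lies. Own x points to the jaws, own z along the rivet (up as it lies), handles spread along own y. Jaw tips: flat rubber pads 16 mm long, 22 mm wide, centred at x = 58 mm.
- clamp_grip (a point): Midway between the clamp's handles at clamp x = -55 mm, a good place to squeeze. The handles, flat black straps 22 mm wide, run from x = -24 to -79 mm and splay 0.3 rad each side when shut (parallel when the joint reads 0.3). Here they measure about 60 mm over their outsides shut; squeezed to 25 mm the jaw tips stand about 34 mm apart.
- clamp_nose (a point): Point midway between the clamp's jaw tips, at clamp x = 58 mm.
- clamp_left (a joint): Angle of one jaw of the clamp from shut (rad, 0 to 0.36; the other opens by the same angle). The gap between the jaw tips is about 2 mm plus 115 mm times this angle; on plaque and backrest together (19 mm) it reads about 0.14. Sprung shut: squeezing at clamp_grip takes about 11 N at first and 18 N when wide open; on the board the tips press with about 13 N.
- offcut: Bystander: pine offcut 110 x 15 x 62 mm standing in the rack's other slot. Origin: middle of its underside.
- glue_bottle: Bystander: white glue bottle, 56 mm across, 160 mm tall, standing. Origin: middle of its underside.
- mallet: Bystander: round carver's mallet, 92 mm across, 230 mm tall, standing on its head. Origin: middle of its underside.
- gouge: Bystander: gouge, 230 mm long, lying. Origin: underside, where handle and blade meet.
- chisel: Bystander: flat chisel, 230 mm long, lying. Origin: underside, where handle and blade meet.
- batten: Bystander: wooden strip 200 x 28 x 8 mm, lying flat. Origin: middle of its underside.
- sanding_block: Bystander: cork sanding block 100 x 60 x 32 mm. Origin: middle of its underside.
Things that resemble listed ones, but are neither listed nor needed, are in the scene too. What is shaped like the plaque but blue, red or yellow is not meant.

How it is judged (in metres and radians):
On the way:
1. the plaque stands on the ledge, anchor out, flat on the backrest, sides level with it, and is let go (x of plaque in the frame of backrest between -0.009 and 0.009 m and z of plaque in the frame of backrest between -0.004 and 0.004 m and y of plaque_face in the frame of backrest between -0.014 and -0.007 m and angle between the z axis of plaque and the z axis of backrest, either way round below 0.06 rad and contact force between the fingers and plaque below 0.1 N), for 0.2 s.
At the end, for the whole second after the job is handed in: Plaque on the ledge (4 mm), flat on the backrest (0.06 rad), anchor out, sides level within 9 mm. Clamp on the edge nearest the robot pressing on plaque and backrest with over 3 N each, tips 10 to 50 mm in from that edge, 27 to 80 mm up from the ledge, square within 0.3 rad. All at rest (x of plaque in the frame of backrest between -0.009 and 0.009 m and z of plaque in the frame of backrest between -0.004 and 0.004 m and y of plaque_face in the frame of backrest between -0.014 and -0.007 m and angle between the z axis of plaque and the z axis of backrest, either way round below 0.06 rad and contact force between clamp and plaque above 3 N and contact force between clamp and backrest above 3 N and x of clamp_nose in the frame of backrest between -0.055 and -0.015 m and z of clamp_nose in the frame of backrest between 0.027 and 0.08 m and angle between the x axis of clamp and the x axis of backrest, either way round below 0.3 rad and linear speed of each of clamp, plaque below 0.02 m/s); the robot touches nothing.
It fails at once if the plaque is let fall (moving faster than 0.4 m/s with no finger on it) (linear speed of plaque above 0.4 m/s and contact force between the fingers and plaque below 0.05 N).
It fails at once if another thing on the bench is shifted by more than 30 mm (distance of any of offcut, glue_bottle, mallet, gouge, chisel, batten, sanding_block from where it was at the start of the episode above 0.03 m).
It also fails if it takes over 64 s, if anything falls off the work surface, if the arm or the gripper's body presses on something with over 40 N, if the wrist force passes 120 N, or if a joint passes its speed limit or range.

ROBOT

A 6-joint arm with a two-finger parallel gripper is mounted at the origin on the work surface. World frame = base frame: x ahead of the robot, y to its left, z up, the work surface at z = 0. Lengths are in mm, angles in rad, forces in N, time in s.
With the tool pointing down it reaches from about 275 to 725 mm from the base axis. Payload 15.9 kg.
Tool frame: the origin (TCP) lies at the very end of the fingers, on their centre line; the grasp point (between the pads) lies 19 mm behind it; z points along the fingers, y is the line along which they close (so a half turn about z gives the same grasp; the last joint's range is limited). The gripper opens to 85 mm and grips with 20 to 120 N. Pads are 22 mm wide; open, the fingers measure 114 mm over their backs; the gripper's body (76 mm by 85 mm) begins 54 mm behind the grasp point. The pads swing forward as they close: fully open they stand 13 mm farther back than shut.
Start: joints at [-1.225, 0.213, -0.034, 1.323, 0, 1.571], TCP at [169.468, -470.389, 231.306] pointing down, gripper open.
Joint ranges: [-2.98, 2.98], [-0.74, 1.72], [-1.14, 1.35], [-2.1, 2.04], [-1.57, 1.44], [-3.14, 3.14]. Speed limits (rad/s): [1.89, 1.89, 2.39, 2.57, 3.14, 3.14].

INTERFACE

Orientations are given as a unit quaternion [w, x, y, z].
In Python, from plant import bot gives the robot as it stands.
- The arm moves only by the shell command python3 -m handwheel 'ROWS' [OPENING] [FORCE]. ROWS is text: rows parted by semicolons, each of 6 numbers parted by spaces: the shift along the tool's x, y, z in cm, then the turn, a rotation vector about the tool's x, y, z in degrees. A call has 1 to 10 rows; each row is the pose to reach, as a shift and turn from the pose commanded when the call began, along the tool's axes at that moment; what a row does not reach only later rows make up. A row lasts 1/8 s, in which the tool goes at most 62.5 mm and 10.7 degrees, less where a joint would pass 70% of its speed; a pose out of reach is approached as far as the arm can. A call with a gripper value outside its range is refused whole. OPENING is the closure, from 0 (fully open) to 1 (shut), set as the call begins (- or left out, the last holds). The fingers move at their own pace and stop on an object; FORCE is the grip in N (left out, the last holds). Time passes only in rows, so rows that repeat a pose let the fingers close. It gives the time, the measured TCP pose, the force, the opening and the grip force at its end, in the units of the state.
- bot.get_obs(): the state, without advancing time (a new reading comes with each control period).
- bot.snapshot(name): name is "scene" or "top" or "wrist"; returns the picture (400x640x3 uint8, red, green, blue); there is no depth.
- bot.calibration(name): a dict with "mtx" (3x3 intrinsics, pixels), "position" and "attitude" of the camera in the world; the wrist camera has in their place "T_tool_cam" (4x4, takes a point from camera to tool coordinates, whose origin is the TCP and whose axes are the flange's). Camera axes: x right, y down, z forward; pixel columns grow to the right and rows downward; lengths in mm; the calibration is good to about 2 mm. The wrist camera is an equidistant fisheye: a pixel r from the principal point sees the ray r / f radians off the axis. A picture is of the moment at which its call begins: read the wrist's pose just before it. calibration takes no time and is no camera call.
- bot.job_done(): hands the job in; it is judged then, once.
The state is a dict: "clock": time; "joints": joint angles; "joint_velocities": joint speeds; "joint_efforts": joint torques, N m; "tool_pos": TCP position; "orientation": TCP orientation; "force": force on the tool from outside, world axes, zero at the start; "wrist_torque": the same for the moment, N m; "finger_gap": finger opening in mm; "gripper_force": force on a finger pad.
Only numpy, scipy, OpenCV 4.12 (cv2) and the standard library are available. Lean on these libraries where they do the work, as an engineer would, in place of code of your own. Each camera call takes 0.05 s, during which the arm holds its last target. There are 200 camera calls.

## Working session

There is one attempt and no reset: what is moved stays moved. The work goes in short steps, Python scripts to look and compute and a shell command to move; the robot and the scene stay as the last step left them, time stands still between calls to the robot, and variables do not carry over. Pictures are saved under pics/ and viewed, at most 10 in all, crops included, and the job is handed in when it is done.

```bash
ls; mkdir -p pics
cat > h.py <<'E'
import numpy as np, cv2
from plant import bot
from scipy.spatial.transform import Rotation as R
def snap(n,f):
    im=bot.snapshot(n); cv2.imwrite('pics/'+f,im[:,:,::-1]); return im
E
python3 - <<'E'
from h import *
for n in ['scene','top','wrist']:
    print(n,bot.calibration(n)); snap(n,n+'0.png')
print(bot.get_obs())
E
```

```text
pics
scene {'mtx': array([[406.88652524,   0.        , 312.27415657],
       [  0.        , 406.88652524, 202.65590041],
       [  0.        ,   0.        ,   1.        ]]), 'position': array([1013.72711527, -876.07421361, 1135.43464975]), 'attitude': array([-0.32675314,  0.90075064,  0.26960006, -0.09589825])}
top {'mtx': array([[509.46252765,   0.        , 322.03545797],
       [  0.        , 509.46252765, 207.37792229],
       [  0.        ,   0.        ,   1.        ]]), 'position': array([ 207.02893402, -161.54840241, 1723.78799151]), 'attitude': array([-0.06624172,  0.70897252, -0.69906207,  0.06543865])}
wrist {'mtx': array([[309.70691629,   0.        , 319.01517046],
       [  0.        , 309.70691629, 194.94626556],
       [  0.        ,   0.        ,   1.        ]]), 'T_tool_cam': array([[-9.57276957e-04, -9.62233450e-01, -2.72223935e-01,
         6.91946265e+01],
       [ 9.99999542e-01, -9.27415472e-04, -2.38356443e-04,
         2.82185192e-01],
       [-2.31101475e-05, -2.72224039e-01,  9.62233897e-01,
        -1.42500755e+02],
       [ 0.00000000e+00,  0.00000000e+00,  0.00000000e+00,
         1.00000000e+00]])}
{'clock': 0.15, 'joints': array([-1.22500102e+00,  2.13257363e-01, -3.48892208e-02,  1.32354090e+00,
        1.69566922e-06,  1.57082207e+00]), 'joint_velocities': array([ 0.00074101, -0.0014114 ,  0.0018037 , -0.00193378, -0.00127597,
       -0.00063106]), 'joint_efforts': array([-2.62116126e-03, -6.86406326e+01,  4.87248266e+01,  1.30344750e-02,
       -2.62000585e-04,  2.73944750e-06]), 'tool_pos': array([ 169.37943524, -470.14317885,  230.93295688]), 'orientation': array([-4.39080813e-04,  9.85092515e-01,  1.72024819e-01, -7.58268215e-05]), 'force': array([0.08834649, 0.30210098, 0.5693501 ]), 'wrist_torque': array([ 0.01036661, -0.03134356, -0.00758247]), 'gripper_force': 0.0, 'finger_gap': 85.22469251932718}
```

View pics/scene0.png

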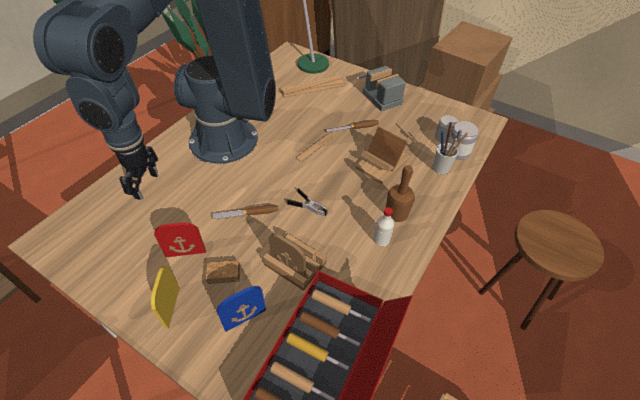

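View pics/top0.png

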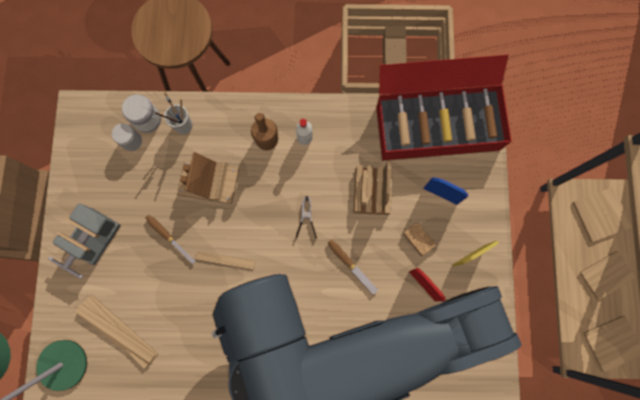

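The red, blue and yellow plaques (scene 180,240 / 242,308 / 165,297) are decoys. The wood-coloured plaque with an anchor stands in the rack (scene ~295,255; top ~371,190). The clamp is at scene (308,203) / top (306,217) and the easel at scene (383,150) / top (208,178). I'll confirm these in one enlarged crop.

Run:
```python
from h import *
s=cv2.imread('pics/scene0.png');t=cv2.imread('pics/top0.png')
def c(im,x,y,w,h,k): return cv2.resize(im[y:y+h,x:x+w],(w*k,h*k),interpolation=cv2.INTER_CUBIC)
a=np.hstack([c(s,250,215,80,60,5),c(t,330,155,80,60,5)])
b=np.hstack([c(s,345,120,80,60,5),c(t,168,145,80,60,5)])
cv2.imwrite('pics/crop1.png',np.vstack([a,b]))
```

```text
(no output)
```

View pics/crop1.png

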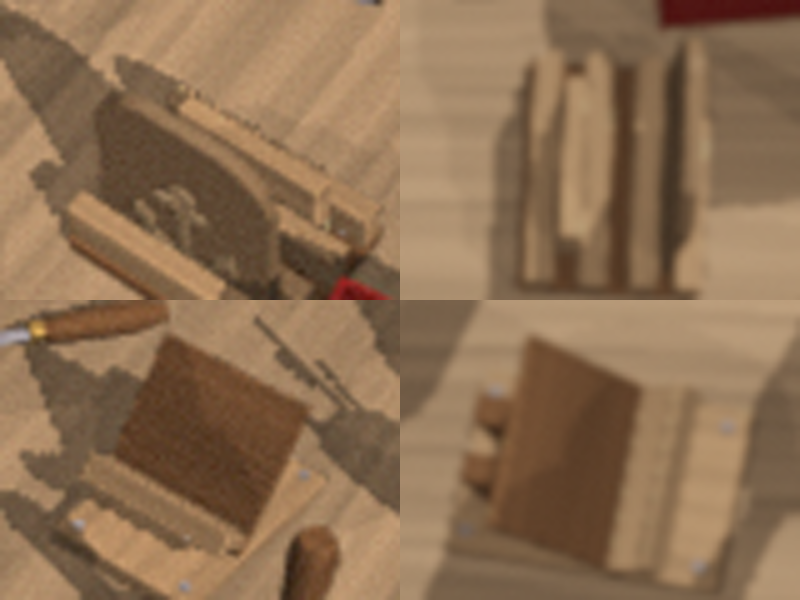

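The crop shows the wooden plaque in the rack's slot on the world -y side, with its anchor facing -y. The offcut stands in the other slot. The easel leans towards +y with its ledge on the -y side. Next I'll turn these pixels into coarse positions.

```bash
cat >> h.py <<'E'
def q2R(q): return R.from_quat([q[1],q[2],q[3],q[0]]).as_matrix()
CAL={n:bot.calibration(n) for n in ['scene','top','wrist']}
def campose(n,obs=None):
    c=CAL[n]
    if n!='wrist': return q2R(c['attitude']),np.array(c['position'])
    T=c['T_tool_cam'];Rt=q2R(obs['orientation']);return Rt@T[:3,:3],np.array(obs['tool_pos'])+Rt@T[:3,3]
def ray(n,uv,obs=None):
    K=CAL[n]['mtx'];Rc,p=campose(n,obs)
    x=np.array([(uv[0]-K[0,2])/K[0,0],(uv[1]-K[1,2])/K[1,1]])
    if n=='wrist':
        r=np.hypot(*x);d=np.array([*(x/max(r,1e-9)*np.sin(r)),np.cos(r)])
    else: d=np.array([*x,1.])
    d=Rc@d;return p,d/np.linalg.norm(d)
def proj(n,P,obs=None):
    K=CAL[n]['mtx'];Rc,p=campose(n,obs);c=(np.atleast_2d(P)-p)@Rc
    if n=='wrist':
        h=np.hypot(c[:,0],c[:,1]);s=np.arctan2(h,c[:,2])/np.maximum(h,1e-9)
    else: s=1/c[:,2]
    return np.c_[c[:,0]*s*K[0,0]+K[0,2],c[:,1]*s*K[1,1]+K[1,2]]
def onz(n,uv,z,obs=None):
    p,d=ray(n,uv,obs);return p+d*(z-p[2])/d[2]
def tri(obsv):  # list of (name,uv,obs)
    A=np.zeros((3,3));b=np.zeros(3);L=[ray(*o) for o in obsv]
    for p,d in L:
        M=np.eye(3)-np.outer(d,d);A+=M;b+=M@p
    X=np.linalg.solve(A,b);return X,[round(float(np.linalg.norm((np.eye(3)-np.outer(d,d))@(X-p))),1) for p,d in L]
E
python3 - <<'E'
from h import *
np.set_printoptions(precision=1,suppress=True)
print('check tcp px',proj('scene',[169,-470,231]),proj('top',[169,-470,231]))
T=lambda a,b:print(tri([('scene',a,None),('top',b,None)]))
# plaque top edge left(end, crop (115,95)-> ) and right
T((250+23,215+19),(330+57,155+0+7+0)) 
# backrest top corners: crop(scene) (172,335)->345+34,120+7 ; (310,403)->345+62,120+20.6
T((379.4,127.5),(168+19.4,145+44.5))  # near-robot? top (500,525)->x 188,y190
T((407,141),(168+26,145+8))
T((368.5,151),(168+41,145+54))
T((394,168),(168+48,145+18.5))
print('rack',onz('top',(371,190),46),'clamp',onz('top',(306,217),11),'nose',onz('top',(306,198),11))
for uv in [(373,165),(407,165)]: pass
E
```

```text
check tcp px [[148.2 189.7]] [[429.4 318.6]]
(array([ 603.5, -376.5,  247.6]), [34.5, 34.5])
(array([563.2, 277.4, 128.5]), [3.5, 3.5])
(array([684.3, 262.8, 130.6]), [3.3, 3.3])
(array([552.2, 227.7,  39.7]), [5.0, 5.0])
(array([676.3, 210.4,  30.3]), [1.6, 1.6])
rack [ 585.6 -321.7   46. ] clamp [ 496.  -103.1   11. ] nose [ 562.2 -101.8   11. ]
```

```bash
python3 -m handwheel '6 0 -6 0 0 0; 12 0 -9 0 0 10; 18 -0.5 -9 0 0 19.8; 24 -1 -9 0 0 19.8; 30 -1.3 -9 0 0 19.8; 36 -1.3 -9 0 0 19.8; 40 -1.3 -9 0 0 19.8; 40 -1.3 -9 0 0 19.8; 40 -1.3 -9 0 0 19.8' 0 20
python3 - <<'E'
from h import *
import pickle
o=bot.get_obs();print(o['tool_pos'],o['orientation'],o['clock'])
im=snap('wrist','w1.png');pickle.dump(o,open('o1.pkl','wb'))
E
```

```text
clock: 1.27
tool_pos: [541.2, -322.6, 320.9]
orientation: [-0.0, 1.0, 0.0, -0.0]
force: [-0.9, -0.4, 0.5]
finger_gap: 85.3
gripper_force: 0.0
[ 541.19071048 -322.63360498  320.87016096] [-9.07221018e-05  9.99999859e-01  3.14712313e-04 -4.17052688e-04] 1.275
```

View pics/w1.png

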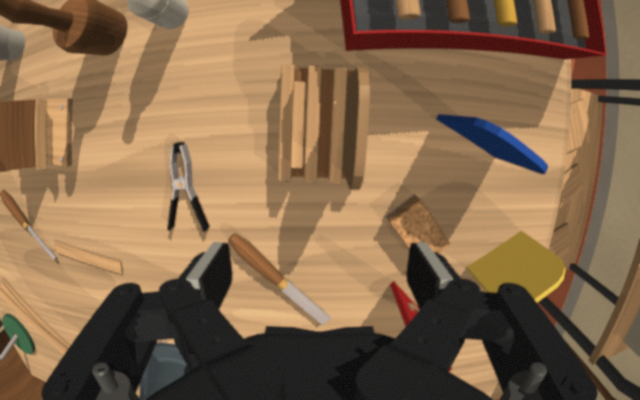

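```bash
python3 -m handwheel '0 -6 0 0 0 0; -2 -12 0 0 0 0; -3 -18 0 0 0 0; -4 -24 0 0 0 0; -4 -27 0 0 0 0; -4 -27 0 0 0 0; -4 -27 0 0 0 0'
python3 - <<'E'
from h import *
import pickle
o=bot.get_obs();print(o['tool_pos'],o['orientation'],o['clock'])
im=snap('wrist','w2.png');pickle.dump(o,open('o2.pkl','wb'))
o1=pickle.load(open('o1.pkl','rb'))
def box(n,P,ob): 
    u=proj(n,P,ob)[0]; return u
a=cv2.imread('pics/w1.png');b=im[:,:,::-1].copy()
def c(im,cx,cy,w,h,k):
    x=int(np.clip(round(cx-w/2),0,640-w));y=int(np.clip(round(cy-h/2),0,400-h));print('origin',x,y,'k',k)
    q=cv2.resize(im[y:y+h,x:x+w],(w*k,h*k),interpolation=cv2.INTER_CUBIC);return q
r=[585,-322,90];cl=[500,-103,11];e=[620,240,70]
row1=np.hstack([c(a,*box('wrist',r,o1),128,150,2),c(a,*box('wrist',cl,o1),128,150,2),c(a,40,135,144,150,2)])
row2=np.hstack([c(b,*box('wrist',r,o),128,150,2),c(b,*box('wrist',cl,o),128,150,2),c(b,*box('wrist',e,o),144,150,2)])
cv2.imwrite('pics/crop2.png',np.vstack([row1,row2]))
E
```

```text
clock: 2.2
tool_pos: [500.9, -53.6, 321.7]
orientation: [0.0, 1.0, -0.0, 0.0]
force: [0.0, 0.2, -0.4]
finger_gap: 85.4
gripper_force: 0.0
[500.8878412  -53.60194729 321.70200538] [ 1.81270645e-04  9.99999823e-01 -4.32514304e-04  3.67258944e-04] 2.2
origin 254 55 k 2
origin 118 109 k 2
origin 0 60 k 2
origin 450 35 k 2
origin 288 82 k 2
origin 45 14 k 2
```

View pics/crop2.png

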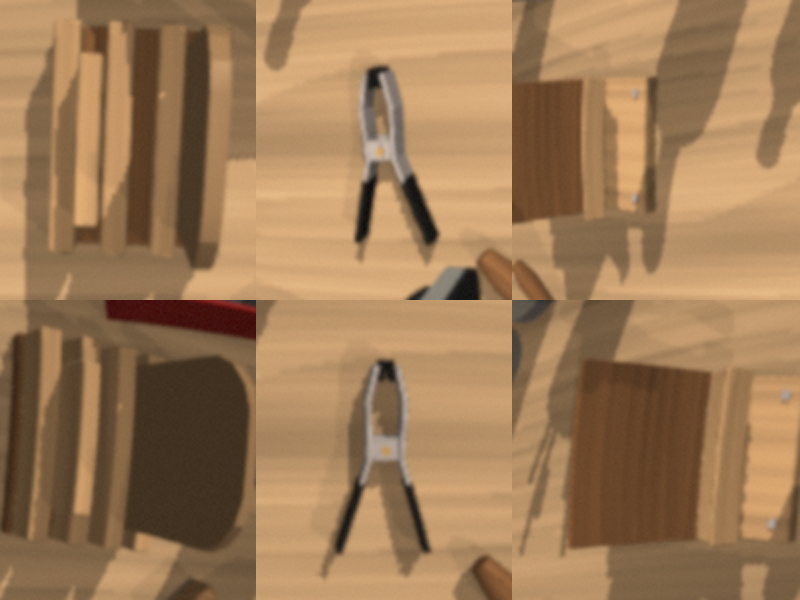

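Crop readings:
- **w1 plaque top edge:** runs along (364,85) to (358,165).
- **Clamp:** w1 rivet (179.5,185); w2 rivet (353,157.5), jaws (353,113), handle ends (330,208) and (374,207).
- **Easel backrest corners in w2:** (80.5,44), (74,138), (145,50), (137.5,134).

I'll fit poses to these.

```bash
cat > fit.py <<'E'
from h import *
import pickle
from scipy.optimize import least_squares
np.set_printoptions(precision=2,suppress=True)
o1=pickle.load(open('o1.pkl','rb'));o2=pickle.load(open('o2.pkl','rb'))
W=lambda uv,o:('wrist',uv,o)
def Rz(a): return R.from_euler('z',a).as_matrix()
E
python3 - <<'E'
from fit import *
# clamp
for nm,a,b in [('rivet',(179.5,185),(353,157.5)),('jaw',(179,144),(353,113)),('hL',(169.5,229.5),(330,208)),('hR',(207.5,229),(374,207))]:
    print(nm,*tri([W(a,o1),W(b,o2)]),onz('wrist',b,22,o2))
# easel: params x,y,z,yaw of backrest origin
Rt=R.from_euler('x',-30,degrees=True).as_matrix()
Rt=np.array([[1,0,0],[0,np.cos(np.pi/6),np.sin(np.pi/6)],[0,-np.sin(np.pi/6),np.cos(np.pi/6)]])
mod=[((65,0,105),'wrist',(80.5,44),o2),((-65,0,105),'wrist',(74,138),o2),((65,0,0),'wrist',(145,50),o2),((-65,0,0),'wrist',(137.5,134),o2),
 ((65,0,0),'wrist',(35,100),o1),((-65,0,0),'wrist',(35.5,169),o1),
 ((65,0,105),'scene',(407,141),None),((-65,0,105),'scene',(379.4,127.5),None),((-65,0,0),'scene',(368.5,151),None),((65,0,0),'scene',(394,168),None)]
def f(p,full=False):
    r=[]
    for m,n,uv,o in mod: r.append(proj(n,Rz(p[3])@Rt@np.array(m,float)+p[:3],o)[0]-uv)
    return np.array(r) if full else np.ravel(r)
s=least_squares(f,[614,219,42,-.1],loss='soft_l1',x_scale=[10,10,10,.1]);print('easel',s.x);print(f(s.x,True))
# plaque top line
print('plaque z174',onz('wrist',(364,85),174,o1),onz('wrist',(358,165),174,o1))
for z in (164,174,184): print(z,onz('wrist',(573.5,85),z,o2),onz('wrist',(573.5,135),z,o2))
E
```

```text
rivet [ 501.65 -103.01   22.19] [0.1, 0.1] [ 501.52 -103.05   22.  ]
jaw [ 565.55 -103.34   11.31] [0.2, 0.2] [ 565.85 -102.14   22.  ]
hL [423.71 -70.37  18.29] [0.0, 0.0] [424.88 -70.24  22.  ]
hR [ 423.36 -139.03   11.34] [0.7, 0.7] [ 426.14 -137.15   22.  ]
easel [612.93 218.08  40.39  -0.15]
[[ 0.46 -0.61]
 [-0.18  0.67]
 [-0.83  0.05]
 [-1.27 -0.04]
 [ 0.96 -0.64]
 [ 0.98 -2.65]
 [-0.95  0.53]
 [-2.15 -1.26]
 [-2.05 -0.12]
 [ 0.04 -1.39]]
plaque z174 [ 634.04 -364.33  174.  ] [ 558.13 -359.9   174.  ]
164 [ 625.55 -367.7   164.  ] [ 562.72 -372.53  164.  ]
174 [ 623.7  -357.24  174.  ] [ 562.96 -361.91  174.  ]
184 [ 621.86 -346.79  184.  ] [ 563.21 -351.3   184.  ]
```

```bash
python3 - <<'E'
from fit import *
for n,a,b,o in [('wrist',(282.5,66),(278.5,180),o1),('wrist',(336.5,67.5),(330,180),o1),('wrist',(345.5,67.5),(343,180),o1),('wrist',(517.5,59),(512,159),o2),('wrist',(472,65),(466,155),o2),('top',(330+42-0,155+12),(330+39.5,155+57),None)]:
    p=onz(n,a,46,o);q=onz(n,b,46,o);d=p-q;print(p,q,np.hypot(*d[:2]),np.degrees(np.arctan2(d[1],d[0])))
E
python3 -m handwheel '6 6 0 0 0 0; 6 12 0 0 0 0; 6 18 0 0 0 0; 4 24 0 0 0 0; 2 30 3 0 0 0; 1 32 3 0 0 0; 1 32 3 0 0 0; 1 32 3 0 0 0;1 32 3 0 0 0'
python3 - <<'E'
from fit import *
o=bot.get_obs();print(o['tool_pos'],o['clock']);pickle.dump(o,open('o3.pkl','wb'))
im=snap('wrist','w3.png')[:,:,::-1]
u=proj('wrist',[[595,-360,174],[530,-360,14],[660,-360,174]],o);print(u)
x,y=int(u[0,0])-100,max(0,int(u[0,1])-75);print(x,y)
cv2.imwrite('pics/c3.png',cv2.resize(im[y:y+150,x:x+200],(800,600),interpolation=cv2.INTER_CUBIC))
E
```

```text
[ 670.14 -274.3    46.  ] [ 513.78 -266.38   46.  ] 156.5565771537769 -2.8968068786688512
[ 667.43 -345.91   46.  ] [ 513.64 -337.92   46.  ] 153.99666157258068 -2.973631310926073
[ 667.66 -357.86   46.  ] [ 513.67 -355.96   46.  ] 154.00234938572711 -0.7098883782012576
[ 668.37 -358.94   46.  ] [ 510.05 -356.5    46.  ] 158.34190198013775 -0.8832066932965017
[ 646.15 -274.51   46.  ] [ 512.68 -270.02   46.  ] 133.5380065557212 -1.925972780255423
[ 665.77 -325.4    46.  ] [ 510.09 -316.4    46.  ] 155.9417363028351 -3.310382174238368
clock: 3.38
tool_pos: [511.7, -372.2, 291.7]
orientation: [0.0, 1.0, 0.0, 0.0]
force: [0.2, 0.1, 0.9]
finger_gap: 85.5
gripper_force: 0.0
[ 511.69 -372.17  291.68] 3.375
[[304.07  93.03]
 [309.91 147.07]
 [304.15  18.45]]
204 18
```

View pics/c3.png

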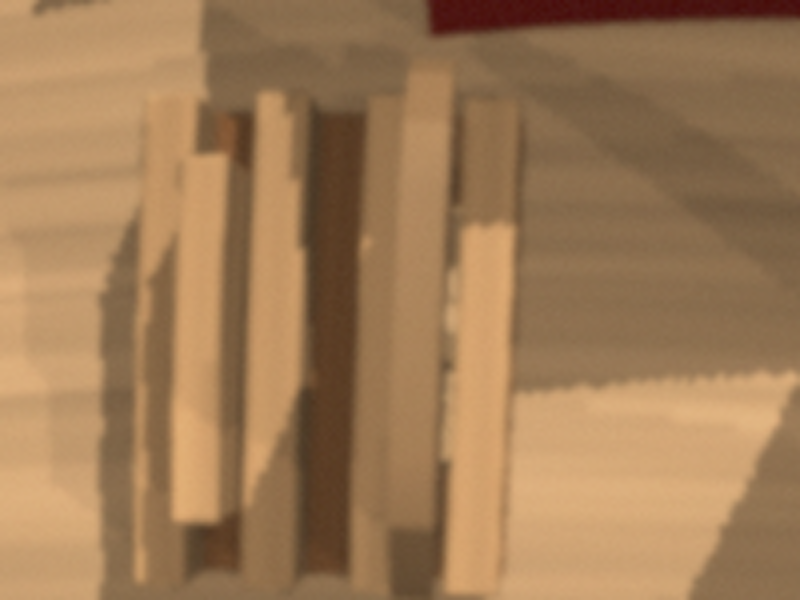

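The w3 crop shows the plaque's top strip running from crop (430,110) to (413,500), with the anchor relief just visible on its right (-y) side.

Run:
```python
from fit import *
o=pickle.load(open('o3.pkl','rb'))
c=lambda x,y:(204+x/4,18+y/4)
for z,a,b in [(174,(430,110),(413,500)),(174,(409,110),(389,500)),(174,(451,110),(437,500)),(46,(518,105),(503,590)),(46,(148,95),(135,580)),(174,(430,62),(412,527))]:
    p=onz('wrist',c(*a),z,o);q=onz('wrist',c(*b),z,o);d=p-q;print(z,p,q,np.hypot(*d[:2]),np.degrees(np.arctan2(d[1],d[0])))
```

```text
174 [ 635.67 -366.16  174.  ] [ 552.85 -362.45  174.  ] 82.90027493579598 -2.564753331538375
174 [ 635.71 -361.82  174.  ] [ 552.88 -357.39  174.  ] 82.95419916072285 -3.0599654036752058
174 [ 635.64 -370.49  174.  ] [ 552.83 -367.5   174.  ] 82.86566234808484 -2.0711670608670314
46 [ 664.35 -390.27   46.  ] [ 510.23 -386.04   46.  ] 154.17882518931435 -1.570502559102328
46 [ 671.67 -274.22   46.  ] [ 514.44 -266.8    46.  ] 157.40285696669528 -2.699343627924375
174 [ 646.29 -366.14  174.  ] [ 547.1 -362.2  174. ] 99.2720901431948 -2.278366638375635
```

```bash
python3 -m handwheel '4 -0.4 4 0 0 2.6; 8.3 -0.8 7 0 0 2.6; 8.3 -0.8 9 0 0 2.6; 8.3 -0.8 12 0 0 2.6; 8.3 -0.8 15 0 0 2.6; 8.3 -0.8 15 0 0 2.6; 8.3 -0.8 15 0 0 2.6' 0
python3 - <<'E'
from fit import *
o=bot.get_obs();print(o['tool_pos'],o['orientation'],o['force'],o['clock']);pickle.dump(o,open('o4.pkl','wb'))
snap('wrist','w4.png')
E
```

```text
clock: 4.3
tool_pos: [595.0, -364.5, 142.9]
orientation: [0.0, 1.0, -0.022, 0.001]
force: [-0.3, -0.9, 0.7]
finger_gap: 85.2
gripper_force: 0.0
[ 595.02 -364.46  142.88] [ 0.    1.   -0.02  0.  ] [-0.31 -0.85  0.7 ] 4.3
```

View pics/w4.png

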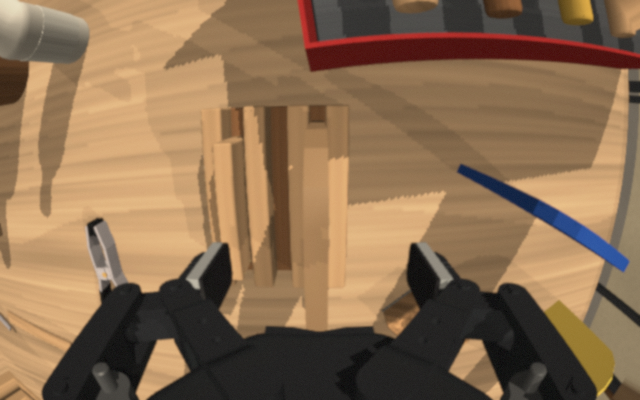

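The plaque strip at x≈316 is centred between the fingers, and its far end is at (316,122). I'll close on it now.

```bash
python3 - <<'E'
from fit import *
o=pickle.load(open('o4.pkl','rb'))
for z in (174,154,134): print(onz('wrist',(317,121),z,o))
E
python3 -m handwheel '0 0 0 0 0 0;0 0 0 0 0 0;0 0 0 0 0 0;0 0 0 0 0 0;0 0 0 0 0 0;0 0 0 0 0 0' 1 35
python3 -m handwheel '0 0 -1 0 0 0;0 0 -2 0 0 0;0 0 -3 0 0 0' 1 35
```

```text
[ 660.1 -366.8  174. ]
[ 659.4  -366.65  154.  ]
[ 658.69 -366.51  134.  ]
clock: 5.1
tool_pos: [594.4, -364.6, 141.4]
orientation: [0.0, 1.0, -0.023, 0.0]
force: [-1.1, 0.6, 2.8]
finger_gap: 9.5
gripper_force: 37.0
clock: 5.48
tool_pos: [594.5, -364.7, 172.4]
orientation: [0.0, 1.0, -0.023, 0.0]
force: [0.3, -0.8, -0.6]
finger_gap: 9.2
gripper_force: 36.5
```

```bash
python3 -m handwheel '0 0 -5 0 0 0;0 0 -10 0 0 0;-5 -3 -12 0 0 0; -9.4 -8 -12 0 0 0; -9.4 -14 -12 0 0 0; -9.4 -20 -12 0 0 0; -9.4 -26 -12 0 0 0; -9.4 -32 -12 0 0 0;-9.4 -38 -12 0 0 6;-9.4 -42 -12 0 0 6' 1 35
python3 -m handwheel '0 0 0 0 0 0;0 0 0 0 0 0'
python3 - <<'E'
from fit import *
o=bot.get_obs();print(o['tool_pos'],o['orientation'],o['clock']);pickle.dump(o,open('o5.pkl','wb'))
im=snap('wrist','w5.png')[:,:,::-1]
u=proj('wrist',[[612,218,42]],o)[0];print(u)
x,y=int(np.clip(u[0]-100,0,440)),int(np.clip(u[1]-75,0,250));print(x,y)
cv2.imwrite('pics/c5.png',cv2.resize(im[y:y+150,x:x+200],(800,600),interpolation=cv2.INTER_CUBIC))
E
```

```text
clock: 6.72
tool_pos: [513.8, -21.3, 292.0]
orientation: [-0.023, 0.999, -0.034, 0.0]
force: [0.7, -0.3, -1.6]
finger_gap: 9.5
gripper_force: 36.5
clock: 6.98
tool_pos: [513.9, -22.8, 291.4]
orientation: [-0.023, 0.999, -0.036, -0.0]
force: [-0.5, 0.1, -1.4]
finger_gap: 9.3
gripper_force: 36.5
[513.86 -22.82 291.37] [-0.02  1.   -0.04 -0.  ] 6.975
[152.64 109.71]
52 34
```

View pics/c5.png

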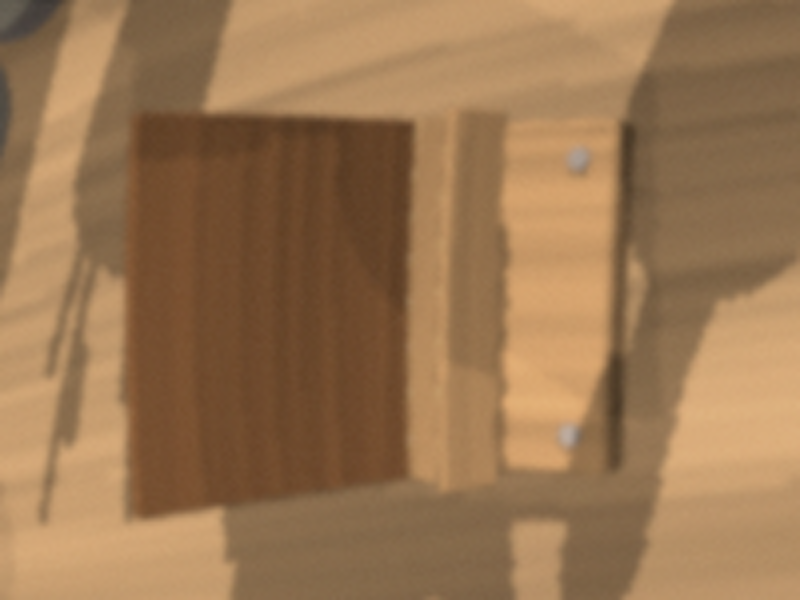

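The c5 crop shows the easel's backrest corners at crop (138,115), (130,518), (413,122) and (407,480). I'll refit the easel from w2, w5 and w1.

```bash
cat >> fit.py <<'E'
Rt=np.array([[1,0,0],[0,np.cos(np.pi/6),np.sin(np.pi/6)],[0,-np.sin(np.pi/6),np.cos(np.pi/6)]])
def row(p,Rw,o=None,lab=''):
    o=o or bot.get_obs();R0=q2R(o['orientation'])
    print(lab,'row',np.round(R0.T@(np.array(p)-o['tool_pos'])/10,2),np.round(np.degrees(R.from_matrix(R0.T@Rw).as_rotvec()),2))
FL=np.diag([1.,-1,-1])  # tool axes in object axes when tool z = -obj z
E
cat > easel.py <<'E'
from fit import *
o5=pickle.load(open('o5.pkl','rb'))
c=lambda x,y:(52+x/4,34+y/4)
mod=[((65,0,105),'wrist',(80.5,44),o2,.7),((-65,0,105),'wrist',(74,138),o2,.7),((65,0,0),'wrist',(145,50),o2,.7),((-65,0,0),'wrist',(137.5,134),o2,.7),
 ((65,0,0),'wrist',(35,100),o1,.3),((-65,0,0),'wrist',(35.5,169),o1,.3),
 ((65,0,105),'wrist',c(138,115),o5,1),((-65,0,105),'wrist',c(130,518),o5,1),((65,0,0),'wrist',c(413,122),o5,1),((-65,0,0),'wrist',c(408,480),o5,1),
 ((65,0,105),'scene',(407,141),None,.3),((-65,0,105),'scene',(379.4,127.5),None,.3),((-65,0,0),'scene',(368.5,151),None,.3),((65,0,0),'scene',(394,168),None,.3)]
def f(p,full=False):
    r=[w*(proj(n,Rz(p[3])@Rt@np.array(m,float)+p[:3],o)[0]-uv) for m,n,uv,o,w in mod]
    return np.array(r) if full else np.ravel(r)
def fit(m=None):
    return least_squares(f,[614,219,42,-.1],loss='soft_l1',x_scale=[10,10,10,.1])
E
python3 - <<'E'
from easel import *
s=fit();print(s.x);print(f(s.x,True)[:10])
mod[:]=mod[6:10];print('w5 only',fit().x)
o=bot.get_obs();print(o['joints'])
e=s.x;Rb=Rz(e[3])@Rt;print('x axis',Rb[:,0],'n',Rb[:,1],'z',Rb[:,2])
def T(x,y,z):return e[:3]+Rb@[x,y,z+127.4]
for nm,p in [('above',(0,-30,60)),('seat',(0,-5,0))]:
    q=T(*p);print(nm,q);row(q,Rb@FL,lab=nm)
print([ (n,onz('top',uv,0)) for n,uv in [('mallet',(266,135)),('bottle',(304,133))]])
E
```

```text
[612.72 218.47  39.67  -0.15]
[[ 0.53 -0.34]
 [-0.09  0.44]
 [-0.46  0.22]
 [-0.95  0.05]
 [ 0.36 -0.15]
 [ 0.32 -0.78]
 [-0.13 -0.56]
 [ 2.24  0.57]
 [ 0.03 -0.16]
 [-0.69 -0.15]]
w5 only [612.49 219.07  39.63  -0.16]
[-0.07  0.24  0.16  1.48  0.05  3.14]
x axis [ 0.99 -0.15  0.  ] n [ 0.13  0.86 -0.5 ] z [0.08 0.49 0.87]
above [622.89 285.42 216.96]
above row [  8.69 -31.15   8.85] [-32.59  -0.99   4.51]
seat [621.64 277.17 152.5 ]
seat row [  8.64 -30.02  15.25] [-32.59  -0.99   4.51]
[('mallet', array([790.04,  44.62,   0.  ])), ('bottle', array([799.34, -89.65,   0.  ]))]
```

Joint 6 is at its limit (3.14). The easel pose needs the tool turned half round, since J6 would otherwise be about 3.7. I'll return the plaque to the rack, regrasp it with the tool flipped, and then place it.

Run:
```python
from fit import *
Rp=Rz(np.radians(-2.6))@FL
row((594.4,-364.7,240),Rp,lab='above')
row((560,-300,290),Rp,lab='mid')
```

```text
above row [10.48 33.73  3.58] [-2.62  0.07 -1.49]
mid row [ 6.58 27.3  -1.12] [-2.62  0.07 -1.49]
```

```bash
python3 -m handwheel '1 6 0 -2.6 0.1 -1.5; 2 12 0 -2.6 0.1 -1.5; 4 18 0 -2.6 0.1 -1.5; 6 24 0 -2.6 0.1 -1.5; 9 30 0 -2.6 0.1 -1.5; 10.5 33.7 1 -2.6 0.1 -1.5; 10.5 33.7 3.5 -2.6 0.1 -1.5; 10.5 33.7 3.5 -2.6 0.1 -1.5; 10.5 33.7 3.5 -2.6 0.1 -1.5; 10.5 33.7 3.5 -2.6 0.1 -1.5'
python3 - <<'E'
from fit import *
print(bot.get_obs()['tool_pos'],bot.get_obs()['joints'])
Rp=Rz(np.radians(-2.63))@FL
row((594.4,-364.7,200),Rp,lab='above')
row((594.4,-364.7,143),Rp,lab='in')
E
```

```text
clock: 8.28
tool_pos: [595.2, -363.3, 242.4]
orientation: [0.0, 1.0, -0.022, 0.001]
force: [-1.3, -0.9, -1.4]
finger_gap: 9.5
gripper_force: 36.5
[ 595.21 -363.29  242.39] [-0.55  0.68  0.7   1.59  0.    2.64]
above row [-0.09  0.14  4.24] [ 0.02 -0.13  0.14]
in row [-0.1   0.14  9.94] [ 0.02 -0.13  0.14]
```

```bash
python3 -m handwheel '-0.1 0.14 3 0 0 0.1; -0.1 0.14 5 0 0 0.1; -0.1 0.14 5 0 0 0.1; -0.1 0.14 5 0 0 0.1'
python3 - <<'E'
from fit import *
Rp=Rz(np.radians(-2.63))@FL
row((594.4,-364.7,144),Rp,lab='in')
E
```

```text
clock: 8.78
tool_pos: [594.4, -364.9, 192.3]
orientation: [0.0, 1.0, -0.023, 0.001]
force: [-0.1, 0.1, -1.2]
finger_gap: 9.5
gripper_force: 36.5
in row [-0.01 -0.02  4.83] [ 0.01 -0.12  0.03]
```

```bash
python3 -m handwheel '0 -0.02 1.5 0 -0.1 0; 0 -0.02 3 0 -0.1 0; 0 -0.02 4 0 -0.1 0; 0 -0.02 4.8 0 -0.1 0; 0 -0.02 4.9 0 -0.1 0; 0 -0.02 4.9 0 -0.1 0'
```

```text
clock: 9.52
tool_pos: [594.1, -364.6, 141.7]
orientation: [-0.0, 1.0, -0.023, -0.001]
force: [-0.9, 1.2, -0.8]
finger_gap: 9.5
gripper_force: 37.3
```

```bash
python3 -m handwheel '0 0 0 0 0 0;0 0 0 0 0 0;0 0 0 0 0 0;0 0 0 0 0 0;0 0 0 0 0 0;0 0 -3 0 0 0; 0 0 -6 0 0 0;0 0 -7 0 0 0' 0
python3 -m handwheel '0 0 0 0 0 -10;0 0 0 0 0 -20;0 0 0 0 0 -30;0 0 0 0 0 -40;0 0 0 0 0 -50;0 0 0 0 0 -60;0 0 0 0 0 -70;0 0 0 0 0 -80;0 0 0 0 0 -90;0 0 0 0 0 -90'
python3 -m handwheel '0 0 0 0 0 -10;0 0 0 0 0 -20;0 0 0 0 0 -30;0 0 0 0 0 -40;0 0 0 0 0 -50;0 0 0 0 0 -60;0 0 0 0 0 -70;0 0 0 0 0 -80;0 0 0 0 0 -90;0 0 0 0 0 -90'
python3 - <<'E'
from fit import *
o=bot.get_obs();print(o['tool_pos'],o['joints'])
pickle.dump(o,open('o6.pkl','wb'))
snap('wrist','w6.png')
Rp=Rz(np.radians(-2.63+180))@FL
row((594.4,-364.7,142.5),Rp,lab='in')
E
```

```text
clock: 10.52
tool_pos: [594.7, -365.0, 213.5]
orientation: [0.0, 1.0, -0.023, 0.001]
force: [-0.5, -0.1, 0.1]
finger_gap: 85.4
gripper_force: 0.0
clock: 11.78
tool_pos: [594.0, -364.5, 210.9]
orientation: [-0.001, 0.723, 0.69, -0.0]
force: [-0.1, 0.8, -0.0]
finger_gap: 85.3
gripper_force: 0.0
clock: 13.02
tool_pos: [594.0, -364.6, 211.2]
orientation: [-0.001, 0.025, 1.0, 0.001]
force: [0.0, 0.6, 0.3]
finger_gap: 85.5
gripper_force: 0.0
[ 594.01 -364.61  211.22] [-0.55  0.67  0.61  1.51  0.   -0.5 ]
in row [-0.05 -0.01  6.88] [ 0.05 -0.09 -0.38]
```

View pics/w6.png

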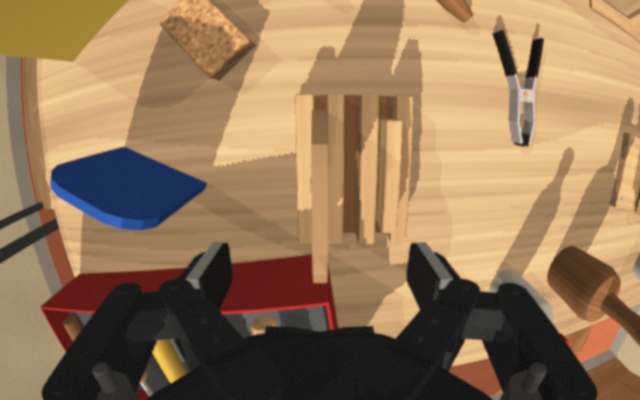

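The plaque stands upright in its slot again, with its strip at (320,109–282) centred between the fingers. I'll regrasp it with the tool flipped.

```bash
python3 - <<'E'
from fit import *
o=pickle.load(open('o6.pkl','rb'))
for z in (174,154): print(onz('wrist',(320,109),z,o))
E
python3 -m handwheel '0 0 4 0 0 -0.4;0 0 6.5 0 0 -0.4;0 0 6.9 0 0 -0.4;0 0 6.9 0 0 -0.4'
python3 -m handwheel '0 0 0 0 0 0;0 0 0 0 0 0;0 0 0 0 0 0;0 0 0 0 0 0;0 0 0 0 0 0' 1 35
python3 -m handwheel '0 0 -4 0 0 0;0 0 -8 0 0 0;0 0 -10 0 0 0;0 0 -10 0 0 0'
python3 - <<'E'
from easel import *
e=fit().x;Rb=Rz(e[3])@Rt;Rf=np.diag([-1.,1,-1])
Rw=Rz(e[3])@Rf
row((520,-50,270),Rw,lab='mid');row((560,120,330),Rb@Rf,lab='pre')
E
```

```text
[ 525.05 -360.72  174.  ]
[ 524.98 -360.63  154.  ]
clock: 13.58
tool_pos: [594.2, -364.7, 143.4]
orientation: [-0.0, 0.021, 1.0, 0.0]
force: [0.9, 0.1, -0.0]
finger_gap: 85.0
gripper_force: 0.0
clock: 14.2
tool_pos: [594.1, -364.6, 142.8]
orientation: [-0.0, 0.019, 1.0, 0.0]
force: [-0.1, 0.6, 2.5]
finger_gap: 9.3
gripper_force: 35.6
clock: 14.7
tool_pos: [594.7, -365.0, 243.7]
orientation: [0.0, 0.019, 1.0, -0.0]
force: [-0.1, -0.1, -2.1]
finger_gap: 9.4
gripper_force: 35.1
mid row [ 8.68 31.19 -2.65] [-0.02  0.05  6.4 ]
pre row [ 5.34 48.33 -8.65] [29.95  1.73  6.24]
```

```bash
python3 -m handwheel '2 6 -2 0 0 0;4 12 -3 0 0 0;6 18 -4 0 0 3;8 24 -5 5 0 6; 8 30 -6 10 0 6;8 36 -7 15 0 6;7 42 -8 20 1 6;6 46 -8.6 25 1.5 6;5.3 48.3 -8.6 30 1.7 6.2;5.3 48.3 -8.6 30 1.7 6.2'
python3 -m handwheel '0 0 0 0 0 0;0 0 0 0 0 0'
cat > tgt.py <<'E'
from easel import *
e=fit().x;Rb=Rz(e[3])@Rt;Rf=np.diag([-1.,1,-1]);e[2]=42 if abs(e[2]-42)<3 else e[2]
XO,H=2.,128.8
def T(x,y,z):return e[:3]+Rb@[x+XO,y,z+H]
E
python3 - <<'E'
from tgt import *
o=bot.get_obs();print(o['tool_pos'],o['joints'],e)
row(T(0,-35,60),Rb@Rf,lab='above');row(T(0,-18,20),Rb@Rf,lab='near')
E
```

```text
clock: 15.95
tool_pos: [560.3, 122.9, 324.4]
orientation: [-0.023, 0.069, 0.963, -0.26]
force: [0.2, -0.8, -1.9]
finger_gap: 9.3
gripper_force: 35.3
clock: 16.2
tool_pos: [559.7, 118.8, 329.9]
orientation: [-0.02, 0.073, 0.963, -0.257]
force: [-0.9, 0.5, -0.7]
finger_gap: 9.2
gripper_force: 35.3
[559.71 118.75 329.92] [ 0.44  0.68  0.81  2.01 -0.43  0.66] [612.3  218.83  42.    -0.15]
above row [-3.89 20.15  0.74] [ 0.07 -0.07 -0.04]
near row [-3.9  21.84  4.74] [ 0.07 -0.07 -0.04]
```

```bash
python3 - <<'E'
import re
s=open('tgt.py').read()
s=s.replace("e=fit().x;","g=least_squares(lambda q:f([q[0],q[1],42,q[2]]),[614,219,-.1],loss='soft_l1').x;e=np.array([g[0],g[1],42,g[2]]);").replace("e[2]=42 if abs(e[2]-42)<3 else e[2]","")
open('tgt.py','w').write(s)
E
python3 -m handwheel '-1 6 0 0 0 0;-2 12 0 0 0 0;-3 16 0 0 0 0;-3.9 20 0.7 0 0 0;-3.9 20 0.7 0 0 0;-3.9 20 0.7 0 0 0'
python3 - <<'E'
from tgt import *
o=bot.get_obs();print(o['tool_pos'],o['joints'],e)
b=Rb.T@(o['tool_pos']-e[:3]);print('plaque origin in backrest',b-[XO,0,H])
row(T(0,-16,20),Rb@Rf,o,lab='near');row(T(0,-10,5),Rb@Rf,o,lab='n2')
E
```

```text
clock: 16.95
tool_pos: [605.3, 264.8, 208.9]
orientation: [-0.007, 0.07, 0.966, -0.249]
force: [0.2, -0.3, -0.8]
finger_gap: 9.2
gripper_force: 35.3
[605.35 264.84 208.88] [ 0.59  1.01  1.14  2.04 -0.38  0.8 ] [612.08 217.07  42.    -0.15]
plaque origin in backrest [-15.81 -43.41  38.83]
near row [-1.53  2.7   1.98] [ 1.18  1.43 -0.  ]
n2 row [-1.49  3.27  3.49] [ 1.18  1.43 -0.  ]
```

```bash
python3 -m handwheel '-0.7 0.8 0.8 0.5 0.7 0; -1.5 1.6 1.5 1.2 1.4 0; -1.5 2.4 2 1.2 1.4 0; -1.5 2.7 2 1.2 1.4 0;-1.5 2.7 2 1.2 1.4 0;-1.5 2.7 2 1.2 1.4 0'
cat > st.py <<'E'
from tgt import *
o=bot.get_obs();print(o['tool_pos'],o['joints'],o['force'])
b=Rb.T@(o['tool_pos']-e[:3]);print('plaque origin in backrest',b-[XO,0,H],'force in b',Rb.T@o['force'])
row(T(0,-10,5),Rb@Rf,o,lab='n2');row(T(0,-5,0),Rb@Rf,o,lab='seat')
E
python3 st.py
```

```text
clock: 17.7
tool_pos: [614.8, 271.5, 172.2]
orientation: [-0.014, 0.071, 0.964, -0.255]
force: [0.1, 0.2, -1.3]
finger_gap: 9.7
gripper_force: 35.3
[614.83 271.53 172.22] [ 0.59  1.09  1.19  2.04 -0.38  0.81] [ 0.15  0.17 -1.33]
plaque origin in backrest [ -7.43 -18.12  11.1 ] force in b [ 0.12  0.83 -1.05]
n2 row [-0.74  0.81  0.62] [0.38 0.59 0.09]
seat row [-0.73  1.3   1.13] [0.38 0.59 0.09]
```

```bash
python3 -m handwheel '-0.4 0.4 0.4 0.4 0.6 0; -0.7 0.8 0.6 0.4 0.6 0; -0.7 0.8 0.7 0.4 0.6 0;-0.7 0.8 0.7 0.4 0.6 0'
python3 st.py
python3 - <<'E'
from tgt import *
print(Rb.T@q2R(bot.get_obs()['orientation'])@Rf.T)
E
```

```text
clock: 18.2
tool_pos: [619.1, 271.2, 159.4]
orientation: [-0.018, 0.071, 0.964, -0.257]
force: [0.4, 1.5, 2.2]
finger_gap: 9.7
gripper_force: 36.0
[619.08 271.21 159.39] [ 0.59  1.11  1.21  2.04 -0.38  0.81] [0.42 1.46 2.16]
plaque origin in backrest [ -3.19 -11.42   0.15] force in b [0.2  0.22 2.62]
n2 row [-0.32  0.14 -0.48] [0.16 0.21 0.08]
seat row [-0.32  0.64  0.02] [0.16 0.21 0.08]
[[ 1. -0. -0.]
 [ 0.  1. -0.]
 [ 0.  0.  1.]]
```

```bash
python3 -m handwheel '-0.2 0.3 -0.05 0.1 0.2 0; -0.3 0.5 -0.05 0.1 0.2 0.1;-0.3 0.6 0 0.1 0.2 0.1;-0.3 0.6 0 0.1 0.2 0.1'
python3 st.py
```

```text
clock: 18.7
tool_pos: [620.4, 274.8, 156.9]
orientation: [-0.016, 0.072, 0.964, -0.255]
force: [0.1, 12.2, 23.6]
finger_gap: 9.5
gripper_force: 40.0
[620.35 274.82 156.91] [ 0.59  1.12  1.22  2.04 -0.38  0.81] [ 0.14 12.22 23.6 ]
plaque origin in backrest [-2.47 -6.93 -0.11] force in b [-1.69 -1.32 26.49]
n2 row [-0.25 -0.3  -0.51] [ 0.36  0.39 -0.04]
seat row [-0.25  0.19 -0.01] [ 0.36  0.39 -0.04]
```

```bash
python3 -m handwheel '-0.1 0 -0.1 0.3 0.3 0; -0.2 0.15 -0.12 0.3 0.4 0;-0.25 0.25 -0.12 0.3 0.4 0;-0.25 0.25 -0.12 0.3 0.4 0'
python3 st.py
```

```text
clock: 19.2
tool_pos: [620.4, 275.2, 156.6]
orientation: [-0.016, 0.072, 0.964, -0.255]
force: [1.9, 21.9, 43.4]
finger_gap: 9.7
gripper_force: 43.0
[620.42 275.25 156.57] [ 0.59  1.12  1.23  2.04 -0.38  0.81] [ 1.87 21.94 43.44]
plaque origin in backrest [-2.46 -6.38 -0.19] force in b [-1.43 -2.69 48.61]
n2 row [-0.25 -0.36 -0.52] [ 0.37  0.41 -0.08]
seat row [-0.25  0.14 -0.02] [ 0.37  0.41 -0.08]
```

```bash
python3 -m handwheel '0 0 -0.3 0 0 0; 0 0 -0.3 0 0 0'
python3 st.py
```

```text
clock: 19.45
tool_pos: [620.2, 274.9, 156.8]
orientation: [-0.015, 0.073, 0.964, -0.256]
force: [8.4, 12.5, 23.2]
finger_gap: 9.6
gripper_force: 40.1
[620.19 274.9  156.83] [ 0.59  1.12  1.22  2.04 -0.38  0.81] [ 8.39 12.46 23.18]
plaque origin in backrest [-2.64 -6.83 -0.16] force in b [ 6.43  0.17 26.86]
n2 row [-0.27 -0.31 -0.52] [ 0.32  0.42 -0.11]
seat row [-0.26  0.18 -0.01] [ 0.32  0.42 -0.11]
```

```bash
python3 -m handwheel '0 0.1 -0.3 0 0 0; 0 0.2 -0.3 0 0 0; 0 0.2 -0.3 0 0 0'
python3 st.py
```

```text
clock: 19.82
tool_pos: [618.3, 276.3, 156.2]
orientation: [-0.017, 0.072, 0.964, -0.256]
force: [2.4, 6.6, 14.3]
finger_gap: 9.7
gripper_force: 38.3
[618.29 276.28 156.21] [ 0.59  1.12  1.22  2.04 -0.38  0.81] [ 2.39  6.61 14.3 ]
plaque origin in backrest [-4.72 -5.59 -0.15] force in b [ 1.37 -1.18 15.83]
n2 row [-0.48 -0.44 -0.51] [ 0.25  0.31 -0.03]
seat row [-0.47  0.06 -0.01] [ 0.25  0.31 -0.03]
```

```bash
python3 -m handwheel '-0.3 0.05 -0.2 0 0 0; -0.5 0.1 -0.25 0 0 0; -0.5 0.1 -0.25 0 0 0'
python3 st.py
```

```text
clock: 20.2
tool_pos: [620.2, 276.3, 156.5]
orientation: [-0.016, 0.072, 0.964, -0.255]
force: [-9.1, 10.4, 20.1]
finger_gap: 9.6
gripper_force: 39.2
[620.16 276.31 156.49] [ 0.59  1.12  1.23  2.04 -0.38  0.81] [-9.12 10.43 20.1 ]
plaque origin in backrest [-2.88 -5.46  0.25] force in b [-10.58  -2.3   21.88]
n2 row [-0.29 -0.45 -0.48] [0.45 0.4  0.  ]
seat row [-0.29  0.05  0.03] [0.45 0.4  0.  ]
```

```bash
python3 -m handwheel '0 0 -0.15 0 0 0; 0 0 -0.15 0 0 0' - 20
python3 -m handwheel '0 0 0 0 0 0;0 0 0 0 0 0;0 0 0 0 0 0;0 0 0 0 0 0;0 0 0 0 0 0' 0
python3 -m handwheel '1 0 -3 0 0 0;2 0 -6 0 0 0;3 0 -9 0 0 0;3 0 -9 0 0 0;3 0 -9 0 0 0'
python3 - <<'E'
from tgt import *
o=bot.get_obs();print(o['tool_pos'],o['joints'],o['orientation'],o['clock'])
pickle.dump(o,open('o7.pkl','wb'));snap('wrist','w7.png');snap('scene','s7.png')
print(proj('wrist',[e[:3]+Rb@p for p in [(-65,0,0),(-65,0,105),(-65,-10,160),(65,-10,150)]],o))
E
```

```text
clock: 20.45
tool_pos: [619.9, 276.1, 156.4]
orientation: [-0.016, 0.072, 0.964, -0.255]
force: [-2.6, 6.2, 8.9]
finger_gap: 9.5
gripper_force: 37.4
clock: 21.08
tool_pos: [620.3, 275.6, 156.2]
orientation: [-0.016, 0.072, 0.964, -0.255]
force: [0.2, 0.5, 0.4]
finger_gap: 85.1
gripper_force: 0.0
clock: 21.7
tool_pos: [576.1, 303.3, 213.9]
orientation: [-0.001, 0.068, 0.967, -0.244]
force: [-0.2, -0.5, 0.4]
finger_gap: 85.2
gripper_force: 0.0
[576.09 303.27 213.86] [ 0.66  0.99  1.11  2.04 -0.36  0.86] [-0.    0.07  0.97 -0.24] 21.7
[[329.26 151.94]
 [338.16 176.04]
 [329.48 199.8 ]
 [326.19 348.93]]
```

Run:
```python
import cv2,numpy as np
w=cv2.imread('pics/w7.png');s=cv2.imread('pics/s7.png')
a=cv2.resize(w[100:300,255:388],(400,600),interpolation=cv2.INTER_CUBIC)
b=cv2.resize(s[75:195,345:425],(400,600),interpolation=cv2.INTER_CUBIC)
cv2.imwrite('pics/c7.png',np.hstack([a,b]))
```

```text
(no output)
```

View pics/c7.png

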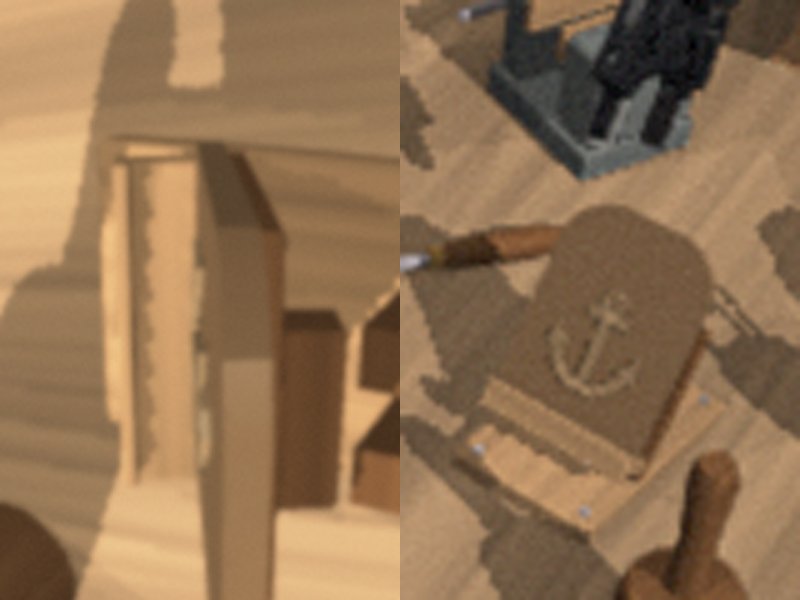

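The plaque is seated with its anchor out and flat on the backrest. Its near corner is at crop (200,145) and the ledge end at crop (150,157). I'll check the sideways offset by numbers, then go for the clamp.

Run:
```python
from tgt import *
o=pickle.load(open('o7.pkl','rb'))
def onb(c,z):
    p,d=ray('wrist',(255+c[0]/3,100+c[1]/3),o);p=Rb.T@(p-e[:3]);d=Rb.T@d;return p+d*(z-p[2])/d[2]
print(onb((200,145),0),onb((150,157),0),onb((240,152),0),onb((283,235),105))
o=bot.get_obs();print('tcp in b',Rb.T@(o['tool_pos']-e[:3]))
Rc=Rz(0.0)@FL; 
for nm,Rw in (('n',Rc),('flip',np.diag([-1.,1,-1]))):
    row((446.5,-103.2,150),Rw,o,nm)
print(o['joints'])
```

```text
[-68.97  -8.18   0.  ] [-64.73 -26.08   0.  ] [-66.38   6.17   0.  ] [-63.18   8.47 105.  ]
tcp in b [-48.39 -16.74 188.2 ]
n row [  7.64 -34.1   25.25] [ -0.22  42.18 166.91]
flip row [  7.64 -34.1   25.25] [-28.32  -0.15  -7.92]
[ 0.66  0.99  1.11  2.04 -0.36  0.86]
```

```bash
python3 - <<'E'
from fit import *
for uv in [(230,236),(238,233),(250,245),(265,255)]: print(onz('wrist',uv,20,o1))
E
python3 -m handwheel '5 -2 -1 0 0 0;8 -8 0 0 0 0;8 -14 3 -5 0 -1;8 -20 8 -12 0 -4;8 -26 13 -20 0 -8;7.6 -30 18 -28.3 -0.2 -8;7.6 -34 22 -28.3 -0.2 -8;7.6 -34.1 25.2 -28.3 -0.2 -8;7.6 -34.1 25.2 -28.3 -0.2 -8'
python3 - <<'E'
from fit import *
o=bot.get_obs();print(o['joints'])
row((446.5,-103.2,60),np.diag([-1.,1,-1]),o,'hov')
E
```

```text
[ 416.16 -179.82   20.  ]
[ 421.72 -193.8    20.  ]
[ 401.18 -211.85   20.  ]
[ 383.83 -235.26   20.  ]
clock: 22.92
tool_pos: [449.4, -83.3, 159.5]
orientation: [0.001, -0.001, 1.0, 0.0]
force: [1.6, 0.7, 0.1]
finger_gap: 85.2
gripper_force: 0.0
[-0.18  0.15 -0.29  1.12  0.   -0.19]
hov row [ 0.31 -1.99  9.94] [0.03 0.1  0.07]
```

```bash
python3 -m handwheel '0.3 -2 4 0 0 0;0.3 -2 8 0 0 0;0.3 -2 10 0 0 0;0.3 -2 10 0 0 0;0.3 -2 10 0 0 0'
python3 - <<'E'
from fit import *
o=bot.get_obs()
row((446.5,-103.2,3.5),np.diag([-1.,1,-1]),o,'down')
E
```

```text
clock: 23.55
tool_pos: [447.7, -101.1, 61.0]
orientation: [0.001, -0.001, 1.0, 0.0]
force: [-0.5, -0.1, 0.6]
finger_gap: 85.3
gripper_force: 0.0
down row [ 0.13 -0.21  5.75] [0.03 0.13 0.11]
```

```bash
python3 -m handwheel '0.15 -0.2 3 0 0.1 0.1;0.15 -0.2 5 0 0.1 0.1;0.15 -0.2 5.7 0 0.1 0.1;0.15 -0.2 5.7 0 0.1 0.1;0.15 -0.2 5.7 0 0.1 0.1'
python3 -m handwheel '0 0 0 0 0 0;0 0 0 0 0 0;0 0 0 0 0 0;0 0 0 0 0 0;0 0 0 0 0 0;0 0 0 0 0 0' 0.71 60
```

```text
clock: 24.18
tool_pos: [446.6, -103.0, 4.3]
orientation: [0.001, -0.0, 1.0, 0.0]
force: [-0.2, -0.1, 0.3]
finger_gap: 85.0
gripper_force: 0.0
clock: 24.92
tool_pos: [447.2, -103.1, 4.5]
orientation: [0.001, -0.0, 1.0, 0.0]
force: [-0.6, 0.6, 12.8]
finger_gap: 25.2
gripper_force: 17.1
```

The clamp is squeezed to 25 mm at 17 N. Next I'll lift it and work out the approach.

```bash
python3 -m handwheel '0 0 -1 0 0 0;0 0 -3 0 0 0;0 0 -7 0 0 0;0 0 -12 0 0 0;0 0 -17 0 0 0;0 0 -17 0 0 0;0 0 -17 0 0 0'
cat > cl.py <<'E'
from tgt import *
ZC=52-6.5
o=bot.get_obs();print(o['tool_pos'],o['joints'],o['wrist_torque'],o['force'])
print('grip in b',Rb.T@(o['tool_pos']-e[:3]))
C=lambda x,y=-.5,z=ZC:e[:3]+Rb@[x,y,z]
for nm,p in [('hi',C(-240,z=120)),('pre',C(-240)),('mid',C(-190)),('in',C(-156))]:
    print(p,end=' ');row(p,Rb@Rf,o,nm)
E
python3 cl.py
python3 - <<'E'
from h import *
snap('scene','s8.png')
E
```

```text
clock: 25.8
tool_pos: [445.5, -102.8, 173.1]
orientation: [-0.0, -0.0, 1.0, 0.0]
force: [-0.4, 0.1, -1.5]
finger_gap: 25.5
gripper_force: 14.4
[ 445.53 -102.85  173.08] [-0.23  0.15 -0.26  1.16  0.   -0.23] [0.01 0.02 0.04] [-0.44  0.1  -1.47]
grip in b [-116.45 -361.23  -57.2 ]
[383.66 312.17 146.17] hi row [ 6.17 41.5   2.72] [29.98  2.25  8.48]
[378.06 275.34  81.65] pre row [ 6.73 37.82  9.17] [29.98  2.25  8.48]
[427.49 267.82  81.65] mid row [ 1.78 37.06  9.17] [29.98  2.25  8.48]
[461.1  262.71  81.65] in row [-1.58 36.55  9.17] [29.98  2.25  8.48]
```

```bash
python3 -m handwheel '3 5 0 0 0 0;6 11 0 0 0 0;6.2 17 0 5 0 2;6.2 23 0 12 1 5;6.2 29 0 20 1.5 8;6.2 35 0 25 2 8.5;6.2 41 1 30 2.2 8.5;6.2 41.5 2.7 30 2.2 8.5;6.2 41.5 2.7 30 2.2 8.5;6.2 41.5 2.7 30 2.2 8.5'
python3 cl.py
```

```text
clock: 27.1
tool_pos: [383.3, 311.4, 145.8]
orientation: [-0.019, 0.073, 0.963, -0.259]
force: [-0.3, -0.2, -1.0]
finger_gap: 25.1
gripper_force: 14.4
[383.28 311.42 145.78] [ 0.86  0.65  0.26  1.64 -0.27  1.07] [ 0.53 -0.06 -0.04] [-0.27 -0.25 -1.02]
grip in b [-240.34   -0.76  119.4 ]
[383.7  311.89 146.17] hi row [-0.03  0.03 -0.06] [-0.13 -0.   -0.02]
[378.12 275.06  81.65] pre row [-0.03  0.04  7.39] [-0.13 -0.   -0.02]
[427.56 267.57  81.65] mid row [-5.03  0.04  7.39] [-0.13 -0.   -0.02]
[461.18 262.48  81.65] in row [-8.43  0.05  7.39] [-0.13 -0.   -0.02]
```

```bash
python3 -m handwheel '0 0 3 0 0 0;0 0 6 0 0 0;0 0 7.4 0 0 0;0 0 7.4 0 0 0;0 0 7.4 0 0 0'
python3 - <<'E'
from tgt import *
o=bot.get_obs();b=Rb.T@(o['tool_pos']-e[:3]);print(b,o['finger_gap'])
im=snap('scene','s9.png').astype(int)
old=cv2.imread('pics/s7.png')[:,:,::-1].astype(int)
m=np.abs(im-old).sum(2)>60
g=b+[0,0,6.5]
P=proj('scene',[e[:3]+Rb@(g+d) for d in [(0,0,0),(55,0,0),(113,0,0),(121,17,0),(121,-17,0),(121,-17,11),(121,-17,-11)]]);print(P)
x0,y0=int(P[:,0].min())-6,int(P[:,1].min())-10
for r in range(y0,int(P[:,1].max())+14): print(r,''.join('#' if v else '.' for v in m[r,x0:int(P[:,0].max())+14]))
print('x0',x0)
E
```

```text
clock: 27.72
tool_pos: [378.7, 275.9, 83.5]
orientation: [-0.018, 0.073, 0.963, -0.258]
force: [-0.1, -0.0, -1.0]
finger_gap: 25.0
gripper_force: 14.4
[-239.58   -0.65   47.59] 25.03651059914108
[[336.81 118.81]
 [347.44 124.7 ]
 [358.99 131.09]
 [362.68 131.84]
 [358.5  132.14]
 [359.6  129.55]
 [357.41 134.72]]
108 ##.#################.#........................
109 ###.################..........................
110 .....###############..........................
111 .....############.#...........................
112 .....###########..............................
113 ....###########...............................
114 ..############................................
115 .#############................................
116 .#############................................
117 #############.................................
118 #############.................................
119 ###############...............................
120 ..#############.#.............................
121 ....##############............................
122 #....########.######..........................
123 ##.....######.##
[... 561 characters left out ...]
##......##########............
135 ..........................##...##.............
136 ..............................................
137 ..............................................
138 ..............................................
139 ..............................................
140 ..............................................
141 ..............................................
142 ..............................................
143 ..............................................
144 ..............................................
145 ..............................................
146 ..............................................
147 ..............................................
x0 330
```

The jaw tips appear in the scene difference at columns 358–364, rows 129–135, where a square clamp should put them. I'll advance.

```bash
python3 -m handwheel '-2 0 0.2 0 0 0;-4 0 0.2 0 0 0;-5 0 0.2 0 0 0;-5 0 0.2 0 0 0;-5 0 0.2 0 0 0'
python3 cl.py
```

```text
clock: 28.4
tool_pos: [427.1, 267.0, 80.8]
orientation: [-0.019, 0.073, 0.963, -0.258]
force: [0.1, 0.2, -1.0]
finger_gap: 24.8
gripper_force: 14.4
[427.14 267.02  80.85] [ 0.75  0.67  0.14  1.47 -0.31  0.97] [ 0.55 -0.    0.01] [ 0.09  0.25 -1.02]
grip in b [-190.33   -0.62   44.5 ]
[383.7  311.89 146.17] hi row [ 4.96  0.   -7.55] [-0.02  0.04 -0.06]
[378.12 275.06  81.65] pre row [ 4.97  0.01 -0.1 ] [-0.02  0.04 -0.06]
[427.56 267.57  81.65] mid row [-0.03  0.01 -0.1 ] [-0.02  0.04 -0.06]
[461.18 262.48  81.65] in row [-3.43  0.02 -0.1 ] [-0.02  0.04 -0.06]
```

```bash
python3 -m handwheel '-1 0 -0.1 0 0 0;-2 0 -0.1 0 0 0;-3 0 -0.1 0 0 0;-3.4 0 -0.1 0 0 0;-3.4 0 -0.1 0 0 0;-3.4 0 -0.1 0 0 0'
python3 cl.py | head -2
python3 - <<'E'
from h import *
snap('scene','s10.png')
E
```

```text
clock: 29.15
tool_pos: [460.9, 262.4, 81.7]
orientation: [-0.019, 0.073, 0.963, -0.258]
force: [0.2, -0.2, -0.8]
finger_gap: 25.3
gripper_force: 14.4
[460.93 262.37  81.75] [ 0.71  0.71  0.22  1.49 -0.33  0.93] [ 0.58 -0.02 -0.01] [ 0.2  -0.21 -0.76]
grip in b [-156.23   -0.67   45.5 ]
```

```bash
python3 -m handwheel '0 0 0 0 0 0;0 0 0 0 0 0' 0.58
python3 -m handwheel '0 0 0 0 0 0;0 0 0 0 0 0' 0.52
python3 -m handwheel '0 0 0 0 0 0;0 0 0 0 0 0' 0.47
```

```text
clock: 29.45
tool_pos: [461.0, 262.4, 81.8]
orientation: [-0.019, 0.073, 0.963, -0.258]
force: [-0.4, 0.9, -1.6]
finger_gap: 36.0
gripper_force: 12.5
clock: 29.7
tool_pos: [461.1, 262.3, 81.8]
orientation: [-0.019, 0.073, 0.963, -0.258]
force: [-0.1, 0.0, -1.1]
finger_gap: 40.9
gripper_force: 11.9
clock: 29.95
tool_pos: [461.2, 262.3, 81.8]
orientation: [-0.019, 0.073, 0.963, -0.258]
force: [0.3, -0.0, -2.7]
finger_gap: 45.3
gripper_force: 8.5
```

```bash
python3 -m handwheel '0 0 0 0 0 0;0 0 0 0 0 0' 0.44
python3 -m handwheel '0 0 0 0 0 0;0 0 0 0 0 0' 0.40
python3 -m handwheel '0 0 0 0 0 0;0 0 0 0 0 0;0 0 0 0 0 0;0 0 0 0 0 0' 0
```

```text
clock: 30.2
tool_pos: [461.2, 262.3, 81.8]
orientation: [-0.019, 0.073, 0.963, -0.258]
force: [-1.1, 0.2, 0.2]
finger_gap: 47.9
gripper_force: 0.0
clock: 30.45
tool_pos: [461.1, 262.3, 81.8]
orientation: [-0.019, 0.073, 0.963, -0.258]
force: [-0.0, -0.2, -0.2]
finger_gap: 51.0
gripper_force: 0.0
clock: 30.95
tool_pos: [461.1, 262.3, 81.8]
orientation: [-0.019, 0.073, 0.963, -0.258]
force: [0.2, 0.4, -1.0]
finger_gap: 85.0
gripper_force: 0.0
```

```bash
python3 -m handwheel '0 0 -2 0 0 0;0 0 -5 0 0 0;2 0 -9 0 0 0;8 0 -13 0 0 0;14 0 -15 0 0 0;14 0 -15 0 0 0'
python3 - <<'E'
from tgt import *
im=snap('scene','s11.png').astype(int);snap('top','t11.png')
old=cv2.imread('pics/s7.png')[:,:,::-1].astype(int)
m=np.abs(im-old).sum(2)>60
g=np.array([-156,-.5,52.])
P=proj('scene',[e[:3]+Rb@(g+d) for d in [(-24,25,0),(-24,-25,0),(0,0,0),(55,0,0),(113,-11,0),(121,-14,0),(121,-11,11),(121,-11,-11)]]);print(P)
x0,y0=int(P[:,0].min())-6,int(P[:,1].min())-10
for r in range(y0,int(P[:,1].max())+14): print(r,''.join('#' if v else '.' for v in m[r,x0:int(P[:,0].max())+14]))
print('x0',x0,bot.get_obs()['clock'],bot.get_obs()['force'])
# plaque motion
a=proj('scene',[e[:3]+Rb@p for p in [(-60,-10,70),(60,-10,155)]]);print(a, m[110:180,375:415].sum())
E
```

```text
clock: 31.7
tool_pos: [331.5, 359.1, 212.9]
orientation: [-0.018, 0.071, 0.963, -0.257]
force: [1.1, 0.6, -0.5]
finger_gap: 85.4
gripper_force: 0.0
[[351.3  125.54]
 [344.95 125.82]
 [352.91 128.31]
 [364.   134.46]
 [374.77 141.3 ]
 [376.11 142.29]
 [377.64 139.63]
 [375.31 144.85]]
115 .....................................................
116 .....................................................
117 .....................................................
118 .....................................................
119 .....................................................
120 .....................................................
121 .....................................................
122 .....................................................
123 ........###...##.....................................
124 ........####.####....................................
125 #......############..................................
126 ###....############..................................
127 ..#################..................................
128 #..#####################.............................
129
[... 1044 characters left out ...]
 .....................................................
148 .....................................................
149 .....................................................
150 .....................................................
151 .....................................................
152 .....................................................
153 .....................................................
154 .....................................................
155 .....................................................
156 .....................................................
157 .....................................................
x0 338 31.8 [0.08 0.52 0.36]
[[373.24 135.02]
 [409.57 128.32]] 9
```

The clamp's jaw end is at about (376,142) in the scene view, as predicted. The plaque has not moved and the arm is clear. I'll hand the job in.

```bash
python3 -m handwheel '0 0 0 0 0 0;0 0 0 0 0 0;0 0 0 0 0 0;0 0 0 0 0 0' | head -1
python3 - <<'E'
from h import *
a=snap('scene','s12.png').astype(int);b=cv2.imread('pics/s11.png')[:,:,::-1].astype(int)
print('moving px',(np.abs(a-b).sum(2)[110:180,340:420]>60).sum())
print(bot.job_done())
E
```

```text
clock: 32.3
moving px 2
the job is handed in; nothing more can be done
None
```

I handed the job in at about 32 s: the plaque sits flat on the easel ledge, anchor out and about 3 mm off centre towards the robot, and the clamp holds it to the backrest's near edge about halfway up; the hand-in returned no verdict.

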